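Hot iron back into its stand

TASK

The cordless soldering iron has been left lying hot on the work mat, and somebody has parked the desoldering pump in the iron's stand. Put both away: slide the pump nozzle first into its own black tube on the grey rest, and the iron tip first into the steel tube of the blue stand, each fully home with its guard against the tube's mouth. Keep the gripper off the iron's hot metal shaft and tip, do not push the other things on the bench about, and let go of both tools.

Things in the scene. Friction and masses are not known exactly. Their poses are not given: they have to be found in the camera images.
- iron: cordless soldering iron, 235 mm long, 0.13 kg, black square handle, orange ends. Origin on its long axis at the guard's front face; -x to the tip (ends at -110), +x to the tail, z out of the button face. Guard 32 x 32 mm square, x 0 to 5; in front of it a black sleeve 18 mm thick, x -56 to 0, chamfered to 9 mm at -63. Starts lying on the mat, buttons up, axis 16 mm above it
- iron_grip (a point): middle of the iron's handle, on its axis, 60 mm behind the guard's front face. The handle is 28 x 28 mm, x 5 to 115 mm from the iron's origin, then an orange end cap 32 x 32 mm to 125. Centre of mass at about +45. Axes as iron
- iron_hot: the iron's hot part, fixed to it, same origin and axes as iron: steel shaft 7 mm thick (a 9 mm brass ring at its middle) and copper tip, from x = -110 to -61 mm. The gripper must not touch it
- pump: desoldering pump, rigid, 256 mm long, 0.085 kg, round. Origin on its long axis at its guard's front face; -x to the white nozzle (ends at -110), +x to the plunger. Nozzle 5 to 7 mm thick to -76, taper to 18 mm at -60, black nose 18 mm thick to 0, round guard 34 mm across, x 0 to 5. Starts in the iron's steel tube, guard against the mouth, sagging 1.5 mm and up to 5 degrees in the bore
- pump_grip (a point): middle of the pump's aluminium barrel with blue bands, on its axis, 55 mm behind the guard's front face. Barrel 22 mm thick, x 5 to 105 mm from the pump's origin; black end 25 mm thick to 118, plunger rod 7 mm thick to 138, red knob 20 mm across to 146 (the plunger does not move). Axes as pump
- iron_stand: blue stand, fixed, base 160 x 90 x 18 mm with a low sponge tray (top 31 mm) in front; origin on the table, x towards the tray and the side the tube's mouth faces, the base reaching from x = -70 to +90 mm. It carries the iron's steel tube. The top of its side plates is at 89 mm.
- iron_tube: the iron's steel tube in a wire coil, fixed to the blue stand. Origin at the centre of its mouth (35 mm ahead of the stand's origin, 115 mm above the table); +x out of the mouth along the axis, 40 degrees above level; y level. Bore 21 mm, flared to 28 in the last 6 mm, wall 3, 115 mm long, open below. A tool that is home has its origin and x axis on these (it may sag 1.5 mm and up to 5 degrees)
- pump_rest: grey rest, fixed, base 125 x 80 x 22 mm; origin on the table, x towards the side the tube's mouth faces, the base reaching from x = -69 to +57 mm. It carries the black pump tube. Its side plates reach 78 mm.
- pump_tube: the pump's black plastic tube, fixed to the grey rest, empty at the start. Origin at the centre of its mouth (35 mm ahead of the rest's origin, 95 mm above the table); +x points out of the mouth along the axis, 32 degrees above level; y level. Same bore, flare, wall and length as the steel tube.
- spool: bystander: solder spool standing on its flange, 54 mm diameter, 45 mm high, origin under its centre
- flux: bystander: amber flux jar, 40 mm diameter, 34 mm high, origin under its centre
- phone: bystander: phone with its back off, 150 (x) x 72 (y) x 8 mm, lying flat, origin under its centre
- solvent: bystander: white solvent bottle, 56 mm diameter, 115 mm high, origin under its centre
- tip_cleaner: bystander: grey tip-cleaner tin with brass top, 72 mm diameter, 52 mm high, origin under its centre
- tweezers: bystander: steel tweezers, 130 mm long along x, 7 mm high, origin under their middle
- board_clamp: bystander: board clamp, 60 (x) x 120 (y) x 34 mm, grey jaws holding a green circuit board flat, origin under its centre
- driver: bystander: small red screwdriver, 110 mm long along x, 15 mm high, origin under its middle
Mind the look-alikes: they are no part of the job. Leave any turquoise look-alike of the iron alone. Leave any pink or red look-alike of the pump_rest alone.

How it is judged:
By the outcome, as a careful person would: the job done as asked, in the order asked, and still so for the second after the job is handed in, with the robot touching nothing.
It also fails if it takes over 72 s, if anything falls off the work surface, if the arm or the gripper's body presses on something with over 40 N, if the wrist force passes 120 N, or if a joint passes its speed limit or range.

ROBOT

A 7-joint arm with a two-finger parallel gripper is mounted at the origin on the work surface. World frame = base frame: x ahead of the robot, y to its left, z up, the work surface at z = 0. Lengths are in m, angles in rad, forces in N, time in s.
With the tool pointing down it reaches from about 0.425 to 0.825 m from the base axis. Payload 3.6 kg.
Tool frame: the origin (TCP) lies midway between the tips of the shut fingers; the grasp point (between the pads) lies 19 mm behind it; z points along the fingers, y is the line along which they close (so a half turn about z gives the same grasp; the last joint's range is limited). The gripper opens to 93 mm and grips with 3 to 60 N. Pads are 15 mm wide; open, the fingers measure 128 mm over their backs; the gripper's body (75 mm by 188 mm) begins 65 mm behind the grasp point.
Start: joints at [1.298, 0.615, -0.013, 1.423, 0.008, 1.103, -0.04], TCP at [0.158, -0.63, 0.219] pointing down, gripper open.
Joint ranges: [-3.12, 3.12], [-0.3, 2.06], [-1.34, 1.32], [0.26, 2.42], [-1.36, 4.5], [0.01, 1.98], [-2.84, 2.84]. Speed limits (rad/s): [2.79, 2.79, 3.14, 3.14, 3.14, 3.14, 3.14].

INTERFACE

Orientations are given as [roll, pitch, yaw] about the fixed x, y, z axes, in that order (R = Rz(yaw) Ry(pitch) Rx(roll)).
In Python, from cell import manip gives the robot as it stands.
- The arm moves only by the tool jog_arm, never from a script. Its argument "plan" is a list of rows, each a list of 5 numbers: the opening in per cent of the stroke, from 0 (shut) to 100 (fully open), then the shift along the tool's x, y, z in m, then the turn about the tool's z in rad. In form: [[hand, x, y, z, spin], ...]. A call has 1 to 8 rows; each row is the pose to reach, as a shift and turn from the pose commanded when the call began, along the tool's axes at that moment; what a row does not reach only later rows make up. A row lasts 1/8 s, in which the tool goes at most 62.5 mm and 10.7 degrees, less where a joint would pass 70% of its speed; a pose out of reach is approached as far as the arm can. A call with a gripper value outside its range is refused whole. The fingers move at their own pace and stop on an object; "squeeze" is the grip in N (left out, the last holds). Time passes only in rows, so rows that repeat a pose let the fingers close. It gives the time, the measured TCP pose, the force, the opening and the grip force at its end, in the units of the state.
- manip.sense(): the state, without advancing time (a new reading comes with each control period).
- manip.read_camera(name): name is "side" or "top" or "wrist"; returns the picture (384x512x3 uint8, blue, green, red); there is no depth.
- manip.camera_params(name): a dict with "intrinsics" (3x3 intrinsics, pixels), "world_from_camera" (4x4, takes a point from camera to world coordinates). Camera axes: x right, y up, looking along -z (the intrinsics and any distortion apply to the point x, -y, -z); pixel columns grow to the right and rows downward; lengths in m; the calibration is good to about 2 mm. A picture is of the moment at which its call begins: read the wrist's pose just before it. camera_params takes no time and is no camera call; for the wrist camera it gives the pose at the moment of the call.
- manip.finish_job(): hands the job in; it is judged then, once.
The state is a dict: "time_s": time; "joint_pos": joint angles; "qd": joint speeds; "effort": joint torques, N m; "tool_pos": TCP position; "orientation": TCP orientation; "wrist_force": force on the tool from outside, world axes, zero at the start; "torque": the same for the moment, N m; "grip_width": finger opening in m; "grasp_force": force on a finger pad.
Only numpy, scipy, OpenCV 4.12 (cv2) and the standard library are available. Lean on these libraries where they do the work, as an engineer would, in place of code of your own. Each camera call takes 0.05 s, during which the arm holds its last target. There are 200 camera calls.

## Working session

There is one attempt and no reset: what is moved stays moved. The work goes in short steps, Python scripts to look and compute and a tool call to move; the robot and the scene stay as the last step left them, time stands still between calls to the robot, and variables do not carry over. Pictures are saved under pics/ and viewed, at most 10 in all, crops included, and the job is handed in when it is done.

Besides the shell and the picture viewer there is one more tool, called as name(argument=value, ...) on one line, values as JSON. jog_arm: Moves the arm, as the interface text tells. Its arguments: {"type":"object","properties":{"plan":{"type":"array"},"squeeze":{"type":"number"}},"required":["plan"]}

```bash
mkdir -p pics
python3 - <<'E'
from cell import manip
import cv2,numpy as np
s=manip.sense()
print(s)
for n in ("side","top"):
    im=manip.read_camera(n); cv2.imwrite(f"pics/{n}0.png",im)
    cv2.imwrite(f"pics/{n}0b.png",cv2.resize(im,(800,600),interpolation=cv2.INTER_CUBIC))
    print(n,manip.camera_params(n))
print(manip.camera_params("wrist"))
E
```

```text
{'time_s': 0.0, 'joint_pos': array([ 1.29853142,  0.6159216 , -0.01262663,  1.4248799 ,  0.00808676,
        1.10334642, -0.04040992]), 'qd': array([-6.81346775e-04,  8.63672079e-04,  2.91170107e-03, -2.94383598e-05,
       -1.91030104e-04,  1.42138034e-03,  7.38240084e-04]), 'effort': array([-7.34689775e-05, -4.58942270e+01,  2.09059473e-01, -1.65748930e+01,
       -6.10344275e-02,  2.03575753e-02,  2.22911340e-04]), 'tool_pos': array([ 0.15797488, -0.62971597,  0.21748585]), 'orientation': array([-3.13908713e+00,  1.68697227e-05,  2.45823790e-01]), 'wrist_force': array([-0.6238689 , -0.4542751 , -0.64975809]), 'torque': array([-0.02445544, -0.01252196, -0.03844001]), 'grasp_force': 0.0, 'grip_width': 0.09291337094856213}
side {'intrinsics': array([[372.53708911,   0.        , 257.87520727],
       [  0.        , 372.53708911, 190.72005226],
       [  0.        ,   0.        ,   1.        ]]), 'world_from_camera': array([[ 0.998246  ,  0.05238785, -0.02757614,  0.41848517],
       [-0.05745303,  0.74484174, -0.66476306, -0.74652644],
       [-0.01428565,  0.6651814 ,  0.74654513,  0
[... 348 characters left out ...]
e-01],
       [-9.99779781e-01,  2.08787636e-02, -2.11340808e-03,
        -6.43156028e-02],
       [-3.03370079e-05,  9.92701794e-02,  9.95060516e-01,
         1.54857753e+00],
       [ 0.00000000e+00,  0.00000000e+00,  0.00000000e+00,
         1.00000000e+00]])}
{'intrinsics': array([[319.05176959,   0.        , 251.19469939],
       [  0.        , 319.05176959, 190.88116716],
       [  0.        ,   0.        ,   1.        ]]), 'world_from_camera': array([[ 0.24286296,  0.93613895,  0.25428616,  0.22784697],
       [-0.97005953,  0.23476174,  0.06222092, -0.61212207],
       [-0.00144924, -0.26178386,  0.96512544,  0.38265072],
       [ 0.        ,  0.        ,  0.        ,  1.        ]])}
```

View pics/top0b.png

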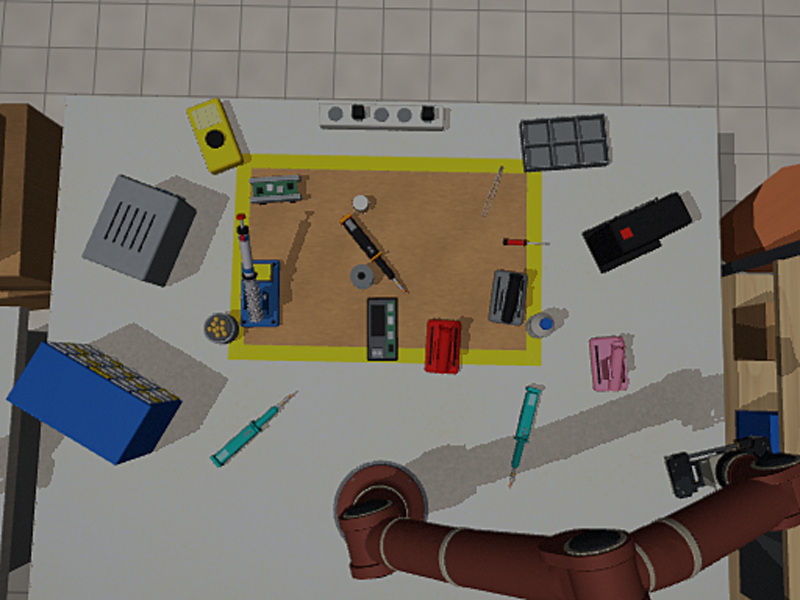

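View pics/side0b.png

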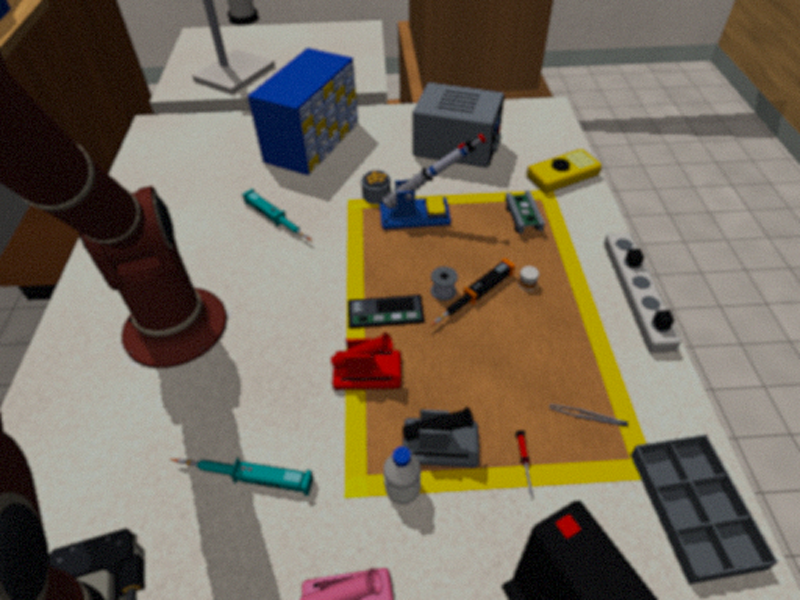

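Top view (800x600):
- **Iron candidates:** black/orange at (372,250), turquoise at (250,430) and (525,430). I take the black/orange one: it has a black handle with orange ends and lies on the mat.
- **Rest candidates:** grey at (508,297), red (443,345), pink (608,363). I take the grey one with the black tube.
- **Pump:** it sits in the blue stand at (245,265).

Next I'll work out coarse positions.

```bash
cat > h.py <<'E'
import numpy as np,cv2
from cell import manip
def ray(n,px,P=None):
    P=P or manip.camera_params(n); K=P["intrinsics"];T=np.array(P["world_from_camera"])
    p=np.linalg.inv(K)@np.array([px[0],px[1],1.]); d=T[:3,:3]@np.array([p[0],-p[1],-p[2]])
    return T[:3,3],d/np.linalg.norm(d)
def plane(n,px,z,P=None):
    o,d=ray(n,px,P); return o+d*(z-o[2])/d[2]
def tri(r1,r2):
    A=[];b=[]
    for o,d in (r1,r2):
        M=np.eye(3)-np.outer(d,d);A.append(M);b.append(M@o)
    return np.linalg.lstsq(np.vstack(A),np.hstack(b),rcond=None)[0]
def proj(n,X,P=None):
    P=P or manip.camera_params(n);T=np.array(P["world_from_camera"])
    c=T[:3,:3].T@(np.asarray(X)-T[:3,3]); q=P["intrinsics"]@np.array([c[0],-c[1],-c[2]]);return q[:2]/q[2]
E
python3 - <<'E'
from h import *
np.set_printoptions(precision=4,suppress=True)
s=.64
for nm,p,z in [("iron tail",(345,218),.016),("iron tip",(405,291),.016),("rest c",(508,297),.05),("spool",(361,276),.04),("flux",(361,203),.03),("phone",(382,329),.008),("solvent",(545,322),.11),("clean",(221,328),.05),("clamp",(275,189),.03),("driver",(525,242),.01),("red",(443,345),.05)]:
    print(nm,plane("top",(p[0]*s,p[1]*s),z))
k=tri(ray("top",(241*s,217*s)),ray("side",(481*s,139*s)));m=tri(ray("top",(252*s,280*s)),ray("side",(415*s,183*s)))
print("knob",k,"barrel start",m,(k-m)/np.linalg.norm(k-m))
im=cv2.imread("pics/top0.png");hsv=cv2.cvtColor(im,cv2.COLOR_BGR2HSV)
M=cv2.inRange(hsv,(100,120,50),(125,255,255));M[:,:145]=0;M[:,185:]=0;M[:150]=0;M[215:]=0
pts=cv2.findNonZero(M);r=cv2.minAreaRect(pts);print(r)
for c in cv2.boxPoints(r):print(c,plane("top",c,.018))
E
```

```text
iron tail [0.6763 0.0987 0.016 ]
iron tip [ 0.5043 -0.048   0.016 ]
rest c [ 0.4915 -0.2857  0.05  ]
spool [0.5345 0.0547 0.04  ]
flux [0.71   0.0605 0.03  ]
phone [0.414  0.0043 0.008 ]
solvent [ 0.4315 -0.3586  0.11  ]
clean [0.4063 0.3712 0.05  ]
clamp [0.7396 0.2654 0.03  ]
driver [ 0.6284 -0.3313  0.01  ]
red [ 0.3781 -0.1379  0.05  ]
knob [0.6322 0.2975 0.1992] barrel start [0.5029 0.2924 0.0995] [0.7914 0.0309 0.6105]
((165.84600830078125, 179.0300750732422), (58.33580780029297, 24.741365432739258), 88.9583740234375)
[152.9471 150.0919] [0.6307 0.3489 0.018 ]
[177.6844 149.6421] [0.6343 0.2572 0.018 ]
[178.7449 207.9683] [0.4179 0.2444 0.018 ]
[154.0076 208.418 ] [0.4144 0.3348 0.018 ]
```

jog_arm(plan=[[100,0.055,-0.034,-0.03,0.05],[100,0.11,-0.067,-0.06,0.1],[100,0.165,-0.101,-0.06,0.15],[100,0.22,-0.135,-0.06,0.2],[100,0.275,-0.169,-0.06,0.245],[100,0.33,-0.203,-0.06,0.245],[100,0.38,-0.234,-0.06,0.245],[100,0.417,-0.256,-0.06,0.245]])

```text
time_s: 1.1
tool_pos: [0.5003, -0.2799, 0.2784]
orientation: [-3.141, 0.001, 0.001]
wrist_force: [0.8, 0.4, -0.1]
grip_width: 0.093
grasp_force: 0.0
```

Run:
```python
from h import *
s=manip.sense();print(s["time_s"],s["tool_pos"],s["orientation"],s["joint_pos"],s["qd"].max())
P=manip.camera_params("wrist");im=manip.read_camera("wrist");cv2.imwrite("pics/w1.png",im)
import pickle;pickle.dump(P,open("w1.pkl","wb"))
```

```text
1.1 [ 0.50031645 -0.27989435  0.27835484] [-3.14139877e+00  7.02300464e-04  6.46926187e-04] [ 0.4912382   0.44192919 -0.0298477   1.56118635  0.01420707  1.1394024
 -1.11184293] 0.18921470131125126
```

View pics/w1.png

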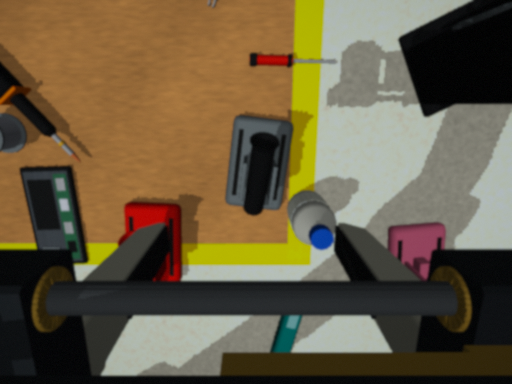

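The wrist view shows the grey rest with its black tube at (258,165). The mouth end is at the top, around (263,138), facing away from the robot. The red (152,240) and pink (417,250) look-alikes are separate. Next I measure the base and tube axis.

Run:
```python
from h import *
import pickle
np.set_printoptions(precision=4,suppress=True)
P=pickle.load(open("w1.pkl","rb"));im=cv2.imread("pics/w1.png");hsv=cv2.cvtColor(im,cv2.COLOR_BGR2HSV)
M=((hsv[...,1]<70)&(hsv[...,2]<150)).astype(np.uint8)*255
M[:,:215]=0;M[:,298:]=0;M[:105]=0;M[222:]=0;M[180:,290:]=0
M=cv2.morphologyEx(M,cv2.MORPH_OPEN,np.ones((5,5)))
c=max(cv2.findContours(M,0,1)[0],key=cv2.contourArea)
r=cv2.minAreaRect(c);print(r)
for q in cv2.boxPoints(r):print(q,plane("wrist",q,.022,P))
# black tube
B=((hsv[...,2]<38)).astype(np.uint8)*255
B[:,:240]=0;B[:,282:]=0;B[:128]=0;B[218:]=0
B=cv2.morphologyEx(B,cv2.MORPH_OPEN,np.ones((7,7)))
c2=max(cv2.findContours(B,0,1)[0],key=cv2.contourArea);r2=cv2.minAreaRect(c2);print(r2)
v=im.copy();cv2.drawContours(v,[c],-1,(0,255,0),1);cv2.drawContours(v,[c2],-1,(0,0,255),1)
cv2.imwrite("pics/w1c.png",cv2.resize(v[100:225,205:305],None,fx=4.5,fy=4.5,interpolation=cv2.INTER_CUBIC))
```

```text
((257.6692810058594, 165.1461639404297), (58.17229080200195, 95.1346435546875), 7.125016689300537)
[222.9077 208.7385] [ 0.4322 -0.2405  0.022 ]
[234.7077 114.3385] [ 0.5598 -0.2586  0.022 ]
[292.4308 121.5539] [ 0.5507 -0.3331  0.022 ]
[280.6308 215.9539] [ 0.4215 -0.321   0.022 ]
((261.1459045410156, 173.37449645996094), (26.99982261657715, 81.33045196533203), 6.788974285125732)
```

View pics/w1c.png

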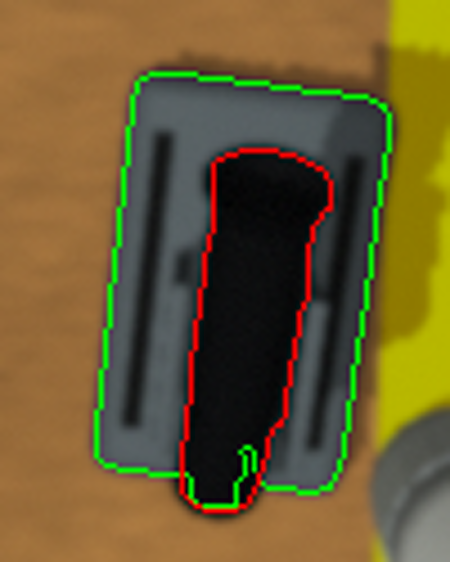

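jog_arm(plan=[[100,0.01,-0.06,-0.02,0],[100,0.03,-0.12,-0.02,0],[100,0.05,-0.18,-0.02,0],[100,0.05,-0.24,-0.02,0],[100,0.05,-0.3,-0.02,0],[100,0.05,-0.3,-0.02,0]])

```text
time_s: 1.9
tool_pos: [0.5484, 0.0258, 0.2983]
orientation: [-3.137, 0.001, 0.013]
wrist_force: [-0.4, -0.4, -0.3]
grip_width: 0.0931
grasp_force: 0.0
```

Run:
```python
from h import *
import pickle
np.set_printoptions(precision=4,suppress=True)
P1=pickle.load(open("w1.pkl","rb"))
print("mouth by ray",plane("wrist",(265.4,140),.095,P1),"pred px",proj("wrist",(.536,-.2935,.095),P1),"tail pred",proj("wrist",(.536-.0968,-.2935+.0119,.034),P1))
s=manip.sense();print(s["time_s"],s["tool_pos"],s["orientation"])
P=manip.camera_params("wrist");im=manip.read_camera("wrist");cv2.imwrite("pics/w2.png",im)
pickle.dump(P,open("w2.pkl","wb"))
```

```text
mouth by ray [ 0.5349 -0.2952  0.095 ] pred px [263.8784 138.9747] tail pred [252.5165 206.5966]
1.9 [0.5484 0.0258 0.2983] [-3.1374  0.0012  0.0132]
```

View pics/w2.png

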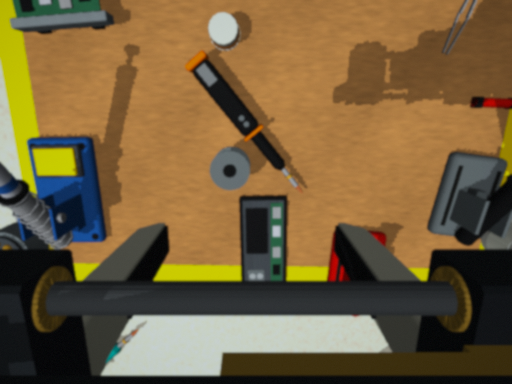

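jog_arm(plan=[[100,-0.01,-0.06,-0.05,-0.04],[100,-0.03,-0.12,-0.07,-0.04],[100,-0.05,-0.18,-0.07,-0.04],[100,-0.05,-0.24,-0.07,-0.04],[100,-0.05,-0.27,-0.07,-0.04],[100,-0.05,-0.27,-0.07,-0.04]])

```text
time_s: 2.7
tool_pos: [0.4982, 0.2908, 0.3677]
orientation: [-3.141, 0.002, 0.046]
wrist_force: [1.0, 0.3, 0.2]
grip_width: 0.0927
grasp_force: 0.0
```

Run:
```python
from h import *
import pickle
s=manip.sense();print(s["time_s"],s["tool_pos"],s["orientation"],s["joint_pos"])
P=manip.camera_params("wrist");im=manip.read_camera("wrist");cv2.imwrite("pics/w3.png",im)
pickle.dump(P,open("w3.pkl","wb"))
```

```text
2.7 [0.49820006 0.29083998 0.36766389] [-3.14078408e+00  1.99625339e-03  4.55075221e-02] [-0.43702051  0.40350954 -0.20347379  1.37727467  0.0792513   1.37012867
 -2.16576419]
```

View pics/w3.png

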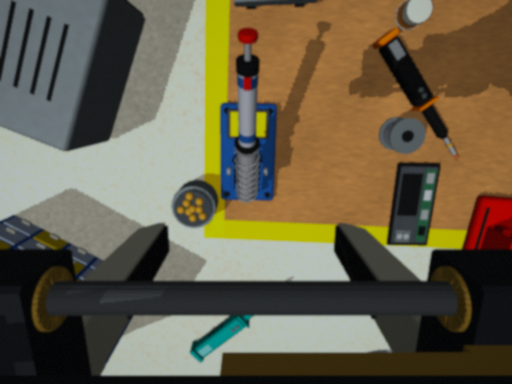

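w2 shows the black/orange iron: tail (197,60), guard (254,132), tip (303,187). The spool (230,168) is close to its guard. w3 shows the pump in the blue stand's steel tube: knob (248,36), guard about (247,143). Blue base corners are about (222,103), (278,103), (275,200), (222,200).

Run:
```python
from h import *
import pickle
np.set_printoptions(precision=4,suppress=True)
P=pickle.load(open("w3.pkl","rb"));im=cv2.imread("pics/w3.png");hsv=cv2.cvtColor(im,cv2.COLOR_BGR2HSV)
M=cv2.inRange(hsv,(100,110,40),(125,255,255));M[:,:215]=0;M[:,285:]=0;M[:97]=0;M[206:]=0
M=cv2.morphologyEx(M,cv2.MORPH_OPEN,np.ones((3,3)))
r=cv2.minAreaRect(cv2.findNonZero(M));print(r)
for q in cv2.boxPoints(r):print(q,plane("wrist",q,.018,P))
# edges left/right per row
for rows in ((108,135),(165,195)):
  L=[];R=[]
  for y in range(*rows):
    xs=np.where(M[y])[0]; L.append(xs.min());R.append(xs.max()+1)
  y=np.mean(rows);a=plane("wrist",(np.median(L),y),.018,P);b=plane("wrist",(np.median(R),y),.018,P);print("edges",y,a,b,(a+b)/2)
# pump: red knob, barrel mid-line per row
K=(cv2.inRange(hsv,(0,150,80),(8,255,255))|cv2.inRange(hsv,(172,150,80),(180,255,255)));K[:, :230]=0;K[:,265:]=0;K[50:]=0
p=cv2.findNonZero(K)[:,0];print("knob",p.min(0),p.max(0),p.mean(0))
for y in range(52,150,6):
    g=im[y,225:275].astype(int);print(y,hsv[y,232:264,2])
```

```text
((248.0, 151.0), (96.0, 54.0), 90.0)
[221. 103.] [0.5694 0.3413 0.018 ]
[275. 103.] [0.5731 0.2574 0.018 ]
[275. 199.] [0.4176 0.2474 0.018 ]
[221. 199.] [0.4135 0.3382 0.018 ]
edges 121.5 [0.5412 0.3407 0.018 ] [0.5451 0.254  0.018 ] [0.5432 0.2974 0.018 ]
edges 180.0 [0.4465 0.3372 0.018 ] [0.4503 0.2511 0.018 ] [0.4484 0.2942 0.018 ]
knob [238  28] [257  43] [247.2741  35.4111]
52 [156 158 159 158 157 156 155 154 151 150 143 127 111 110 118 115 107  94
  92 111 134 144 147 148 149 151 153 155 156 156 158 158]
58 [150 149 142 124  85  45  21  10  11  12  17  34  71 102 117 116 108  90
  64  35  14  11   8  11  15  40  84 125 149 160 158 158]
64 [154 152 143 115  65  25  12  13  14  12  11  11  10  10  12  10  10  12
  11  11  13  12  11  11  11  16  48 100 143 159 162 163]
70 [152 152 146 123  81  36  14  13  11  12  14  14  14  15  14  13  14  13
  11  13  12  11   8   6   7  22  59 109 146 160 160 162]
76 [157 156 155 149 128  92  98 108 108 100  90  74  59  52  50  48  49  45
  44  42  53  66  71  68  63  70 108 140 152 153 155 159]
82 [156 157 155 150 128  84  91 104 110 110  9
[... 870 characters left out ...]
 183 185 185 186 185 185]
124 [183 186 187 187 183 173 150 131 135 144 151 155 157 157 157 155 149 143
 135 125 115 102  88 102 140 172 183 186 184 185 185 184]
130 [185 187 186 186 181 166 139 123 133 144 152 154 157 157 156 153 150 143
 134 125 113  98  85  98 139 172 183 186 186 185 183 176]
136 [129 131 130 128 122 103  75  88 105 113 121 129 132 135 134 133 128 124
 113 102  91  77  62  56  90 118 135 141 145 146 146 142]
142 [136 122  89  46  17  29  63 100 121 130 131 130 126 127 125 122 120 114
 110 103  96  85  68  44  24  16  29  64 102 124 132 132]
148 [141 138 126  97  61  32  17  16  15  18  25  35  45  52  55  56  52  46
  39  26  19  12  12  13  19  37  59  83 104 119 114 100]
```

Run:
```python
from h import *
import pickle
np.set_printoptions(precision=4,suppress=True)
P=pickle.load(open("w3.pkl","rb"))
m=np.array([.5184,.2971,.115]);a=np.deg2rad(2.3)
for sag in (0,4):
  e=np.deg2rad(40-sag)
  d=np.array([np.cos(e)*np.cos(a),np.cos(e)*np.sin(a),np.sin(e)]);y=np.array([-np.sin(a),np.cos(a),0]);n=np.cross(d,y)
  for nm,px in (("knob",(247.4,35.5)),("row64",(247.2,64)),("barrel100",(247.2,100)),("barrel130",(246.8,130)),("guard",(246.7,143))):
    o,r=ray("wrist",px,P);X=o+r*(((m-o)@n)/(r@n));print(sag,nm,X,"s",(X-m)@d,"lat",(X-m)@y)
t,k=proj("top",m+.146*d),proj("side",m+.146*d);print(t/.64,k/.64)
# iron
P=pickle.load(open("w2.pkl","rb"));im=cv2.imread("pics/w2.png");hsv=cv2.cvtColor(im,cv2.COLOR_BGR2HSV)
M=cv2.inRange(hsv,(5,180,150),(18,255,255));M[:,:180]=0;M[:,275:]=0;M[:45]=0;M[150:]=0
for c in cv2.findContours(M,0,2)[0]:
    if cv2.contourArea(c)>15: r=cv2.minAreaRect(c);print(r,plane("wrist",r[0],.030,P),plane("wrist",r[0],.016,P))
B=(hsv[...,2]<60).astype(np.uint8)*255;B[:,:195]=0;B[:,262:]=0;B[:68]=0;B[130:]=0
c=max(cv2.findContours(B,0,2)[0],key=cv2.contourArea);r=cv2.minAreaRect(c);b=cv2.boxPoints(r);print(r);print(np.array([plane("wrist",q,.03,P) for q in b]))
print("tip",plane("wrist",(303.5,187),.016,P),"spool",plane("wrist",(230,167),.045,P))
```

```text
0 knob [0.6311 0.3006 0.2096] s 0.1472022249867521 lat -0.0009791624143376545
0 row64 [0.6086 0.3001 0.1907] s 0.11775838283973834 lat -0.0006039134189352143
0 barrel100 [0.5742 0.299  0.1618] s 0.07287827337474685 lat -0.00031424863233383047
0 barrel130 [0.5388 0.2984 0.1322] s 0.02672081543910495 lat 0.0004782332746757921
0 guard [0.5211 0.298  0.1173] s 0.0035221405979179755 lat 0.0007814857705138073
4 knob [0.6332 0.3009 0.1985] s 0.14198667064181014 lat -0.0008499639163113553
4 row64 [0.6096 0.3003 0.1813] s 0.11280616225279655 lat -0.0004909626993233188
4 barrel100 [0.5743 0.2991 0.1556] s 0.06909035953998535 lat -0.00024019792778942544
4 barrel130 [0.5386 0.2984 0.1297] s 0.025064980469482995 lat 0.0005099332111675897
4 guard [0.521  0.298  0.1169] s 0.0032864711032100434 lat 0.0007858848154474213
[238.7987 215.0078] [482.9965 137.0061]
((253.24392700195312, 132.80490112304688), (3.7481703758239746, 23.42606544494629), 51.34019088745117) [0.5833 0.0247 0.03  ] [0.5821 0.0247 0.016 ]
((194.50003051757812, 59.9999885559082), (7.77817440032959, 26.16295051574707), 45.0) [0.6734 0.1004 0.03  ] [0.6751 0.1028 0.016 ]
((225.62535095214844, 97.18424987792969), (83.90544128417969, 20.726530075073242), 51.009002685546875)
[[0.6601 0.1051 0.03  ]
 [0.6758 0.0842 0.03  ]
 [0.5959 0.0158 0.03  ]
 [0.5784 0.0371 0.03  ]]
tip [ 0.5056 -0.0492  0.016 ] spool [0.5392 0.0551 0.045 ]
```

jog_arm(plan=[[100,0.04,-0.004,0.03,0.01],[100,0.0626,-0.0049,0.07,0.01],[100,0.0626,-0.0049,0.13,0.01],[100,0.0626,-0.0049,0.19,0.01],[100,0.0626,-0.0049,0.2377,0.01],[100,0.0626,-0.0049,0.2377,0.01],[15,0.0626,-0.0049,0.2377,0.01],[15,0.0626,-0.0049,0.2377,0.01]], squeeze=25)

```text
time_s: 3.75
tool_pos: [0.5633, 0.2962, 0.134]
orientation: [-3.139, -0.005, 0.03]
wrist_force: [-0.5, -0.5, 0.3]
grip_width: 0.0775
grasp_force: 0.0
```

jog_arm(plan=[[10,0,0,0,0],[10,0,0,0,0],[10,0,0,0,0],[10,0,0,0,0]])

```text
time_s: 4.25
tool_pos: [0.5612, 0.296, 0.131]
orientation: [3.142, 0.0, 0.031]
wrist_force: [0.1, 0.3, 1.1]
grip_width: 0.0375
grasp_force: 0.0
```

jog_arm(plan=[[0,0,-0.0025,0,-0.005],[0,0,-0.0025,0,-0.005],[0,0,-0.0025,0,-0.005],[0,0,-0.0025,0,-0.005],[0,0,-0.0025,0,-0.005]])

```text
time_s: 4.88
tool_pos: [0.561, 0.2988, 0.131]
orientation: [-3.141, 0.0, 0.036]
wrist_force: [0.4, 2.2, -0.5]
grip_width: 0.0212
grasp_force: 25.0
```

jog_arm(plan=[[0,0.008,0,-0.0064,0],[0,0.02,0,-0.0168,0],[0,0.034,0,-0.0285,0],[0,0.05,0,-0.042,0],[0,0.066,0,-0.0554,0],[0,0.082,0,-0.0688,0],[0,0.1,0,-0.09,0],[0,0.1,0,-0.1,0]])

```text
time_s: 5.88
tool_pos: [0.6631, 0.3007, 0.232]
orientation: [3.141, -0.003, 0.033]
wrist_force: [-0.8, -0.5, -1.1]
grip_width: 0.0215
grasp_force: 25.0
```

Run:
```python
from h import *
import pickle
s=manip.sense();print(s["time_s"],s["tool_pos"],s["orientation"],s["wrist_force"],s["torque"])
S=manip.read_camera("side");W=manip.read_camera("top");cv2.imwrite("pics/s4.png",S);cv2.imwrite("pics/t4.png",W)
print(proj("side",s["tool_pos"]),proj("top",s["tool_pos"]))
a=cv2.resize(S[40:190,200:360],(640,600),interpolation=2)
cv2.imwrite("pics/s4b.png",a)
```

```text
5.875 [0.66314279 0.30067144 0.231972  ] [ 3.14099231e+00 -2.58919700e-03  3.34780323e-02] [-0.8050645  -0.53184845 -1.07857406] [-0.00211811 -0.0063576   0.03944012]
[318.34035148  79.02532614] [151.05335991 127.22082398]
```

View pics/s4b.png

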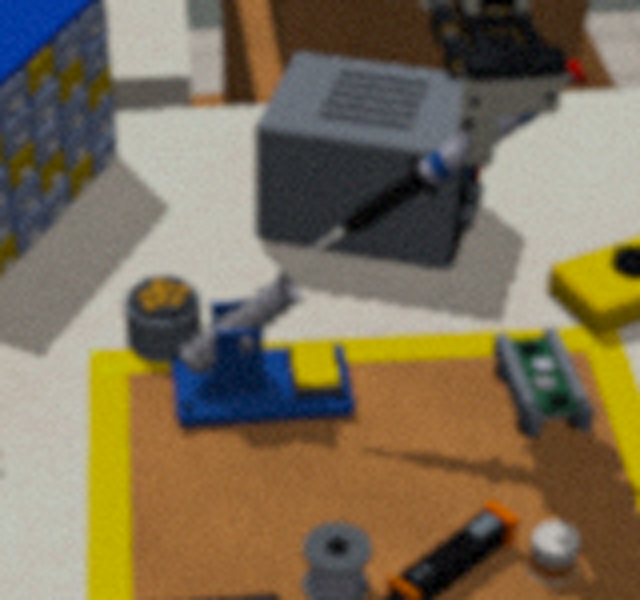

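The side view shows the pump clear of the tube and held: nozzle tip at crop (315,248), which is px (278.8,102). Next I compute its pitch.

Run:
```python
from h import *
np.set_printoptions(precision=4,suppress=True)
g=np.array([.6631,.3007,.251]);a=.034;y=np.array([-np.sin(a),np.cos(a),0]);h=np.array([np.cos(a),np.sin(a),0])
for px in ((278.5,102.2),(303.8,86.2)):
    o,r=ray("side",px);X=o+r*(((g-o)@y)/(r@y));v=X-g;print(X,"along",v@h,"z",v[2],"dist",np.linalg.norm(v),np.rad2deg(np.arctan2(v[2],v@h)))
m=np.array([.535,-.2945,.095]);e=np.deg2rad(32);a=np.deg2rad(-6.9)
d=np.array([np.cos(e)*np.cos(a),np.cos(e)*np.sin(a),np.sin(e)]);print("d",d,"home grasp",m+.055*d,"start",m+.185*d)
```

```text
[0.537  0.2964 0.1538] along -0.12617405774744722 z -0.09718088184492168 dist 0.15926084466877846 -142.39607318645304
[0.618  0.2992 0.209 ] along -0.04515204018093718 z -0.04200062718879749 dist 0.06166651779331569 -137.07089506815407
d [ 0.8419 -0.1019  0.5299] home grasp [ 0.5813 -0.3001  0.1241] start [ 0.6908 -0.3133  0.193 ]
```

jog_arm(plan=[[0,0,0.02,0,0],[0,0,0.06,0,0],[0,0,0.11,0,0.03],[0,0,0.165,0,0.06],[0,0,0.22,0,0.09],[0,0,0.275,0,0.12],[0,0,0.33,0,0.154],[0,0,0.385,0,0.154]], squeeze=40)

```text
time_s: 6.98
tool_pos: [0.6732, -0.0861, 0.2304]
orientation: [3.14, 0.002, -0.119]
wrist_force: [1.7, 0.0, -0.1]
grip_width: 0.021
grasp_force: 40.0
```

jog_arm(plan=[[0,0.0065,0.05,0,0],[0,0.013,0.1,0,0],[0,0.02,0.16,0,0],[0,0.0265,0.2,0,0],[0,0.0295,0.225,0,0],[0,0.0295,0.225,0,0]])

```text
time_s: 7.72
tool_pos: [0.6748, -0.3141, 0.2296]
orientation: [3.139, 0.004, -0.124]
wrist_force: [0.4, -0.6, -1.2]
grip_width: 0.0211
grasp_force: 40.0
```

Run:
```python
from h import *
np.set_printoptions(precision=4,suppress=True)
s=manip.sense();print(s["time_s"],s["tool_pos"],s["orientation"],s["wrist_force"],s["joint_pos"])
S=manip.read_camera("side");W=manip.read_camera("top");cv2.imwrite("pics/s5.png",S);cv2.imwrite("pics/t5.png",W)
a=proj("side",s["tool_pos"]);b=proj("top",s["tool_pos"]);print(a,b)
def crop(I,c,k,w):
    x,y=int(np.clip(c[0]-w/2,0,512-w)),int(np.clip(c[1]-w/2,0,384-w));print(x,y);return cv2.resize(I[y:y+w,x:x+w],(k,k),interpolation=2)
cv2.imwrite("pics/st5.png",np.hstack([crop(S,a+[-25,20],400,100),crop(W,b+[0,30],400,100)]))
```

```text
7.725 [ 0.6748 -0.3141  0.2296] [ 3.1393  0.0035 -0.1242] [ 0.4149 -0.619  -1.1596] [ 0.4603  0.7805 -0.1271  1.0606  0.0957  1.3085 -1.3504]
[371.9298 238.915 ] [342.5986 127.798 ]
296 208
292 107
```

View pics/st5.png

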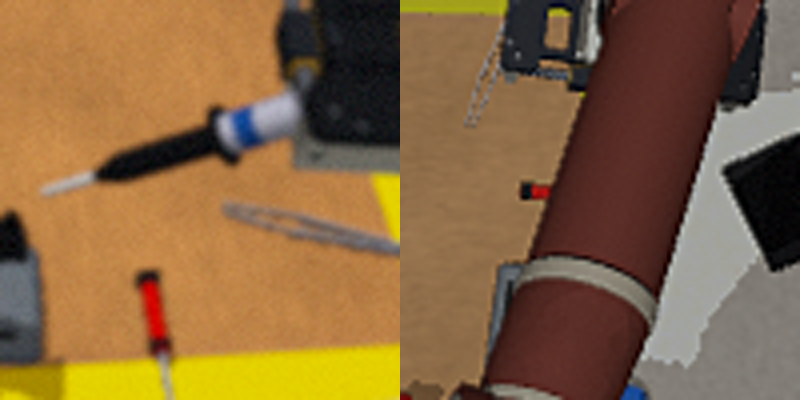

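The side crop shows the nozzle tip at px (306.5,255.5), guard at (351,241) and the tube mouth at lower left. The arm hides the top view.

Run:
```python
from h import *
np.set_printoptions(precision=4,suppress=True)
g=np.array([.6748,-.3141,.2486]);a=-.124;y=np.array([-np.sin(a),np.cos(a),0]);h=np.array([np.cos(a),np.sin(a),0])
for px in ((306.5,255.5),(321,250.5),(351,241)):
    o,r=ray("side",px);X=o+r*(((g-o)@y)/(r@y));v=X-g;print(X,"along",v@h,"z",v[2],"dist",np.linalg.norm(v),np.rad2deg(np.arctan2(-v[2],-v@h)))
```

```text
[ 0.5449 -0.2979  0.1522] along -0.13086462754799166 z -0.09639927235163975 dist 0.16253728942368945 36.37660570441536
[ 0.5749 -0.3017  0.1758] along -0.1006412876583787 z -0.0727679978162919 dist 0.12419279483016873 35.86855436750803
[ 0.6334 -0.3089  0.2183] along -0.0417362633808825 z -0.030272563511220152 dist 0.0515591289932176 35.954502913721946
```

jog_arm(plan=[[0,-0.0018,-0.0026,0.02,0.003],[0,-0.0018,-0.0026,0.045,0.003],[0,-0.0018,-0.0026,0.052,0.003],[0,-0.012,-0.0026,0.0585,0.003],[0,-0.027,-0.0026,0.068,0.003],[0,-0.042,-0.0026,0.078,0.003],[0,-0.052,-0.0026,0.085,0.003],[0,-0.052,-0.0026,0.085,0.003]])

```text
time_s: 8.82
tool_pos: [0.626, -0.301, 0.1468]
orientation: [3.14, 0.0, -0.12]
wrist_force: [-0.7, -2.0, -0.7]
grip_width: 0.0211
grasp_force: 40.0
```

Run:
```python
from h import *
np.set_printoptions(precision=4,suppress=True)
s=manip.sense();print(s["time_s"],s["tool_pos"],s["orientation"],s["wrist_force"],s["torque"])
S=manip.read_camera("side");cv2.imwrite("pics/s6.png",S)
cv2.imwrite("pics/s6b.png",cv2.resize(S[215:315,250:380],(650,500),interpolation=2))
m=np.array([.535,-.2945,.095]);print(proj("side",m))
```

```text
8.825 [ 0.626  -0.301   0.1468] [ 3.1404  0.0001 -0.1205] [-0.73   -2.013  -0.7292] [-0.2176  0.189   0.1046]
[300.198  267.2637]
```

View pics/s6b.png

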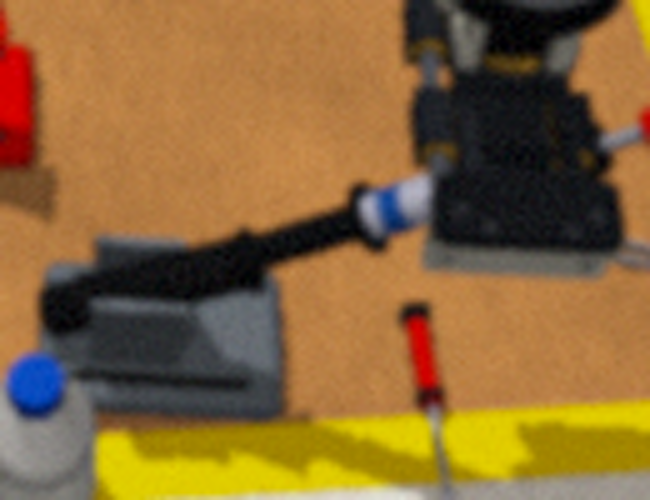

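The nozzle is in the tube. The tool sits about 4 mm too far in +y (2 N side load), so I correct that and push home with a lighter grip so the pump can pivot.

jog_arm(plan=[[0,0,0.004,0,0],[0,-0.006,0.004,0.005,0],[0,-0.014,0.004,0.0125,0],[0,-0.022,0.004,0.02,0],[0,-0.03,0.004,0.0275,0],[0,-0.036,0.004,0.033,0],[0,-0.042,0.004,0.038,0],[0,-0.042,0.004,0.038,0]], squeeze=14)

```text
time_s: 9.88
tool_pos: [0.5829, -0.2997, 0.1073]
orientation: [-3.141, 0.003, -0.121]
wrist_force: [-1.7, -0.2, -0.9]
grip_width: 0.0216
grasp_force: 14.0
```

Going well with low forces. I push the last few millimetres past nominal so the guard seats.

jog_arm(plan=[[0,-0.003,0,0.002,0],[0,-0.006,0,0.004,0],[0,-0.008,0,0.0055,0],[0,-0.01,0,0.0065,0],[0,-0.01,0,0.0065,0]])

```text
time_s: 10.5
tool_pos: [0.5809, -0.2995, 0.1052]
orientation: [3.139, -0.016, -0.12]
wrist_force: [5.9, -1.0, 7.2]
grip_width: 0.0215
grasp_force: 14.0
```

Run:
```python
from h import *
np.set_printoptions(precision=4,suppress=True)
s=manip.sense();print(s["time_s"],s["tool_pos"],s["orientation"],s["wrist_force"],s["torque"])
S=manip.read_camera("side");cv2.imwrite("pics/s7.png",S)
cv2.imwrite("pics/s7b.png",cv2.resize(S[215:315,250:380],(650,500),interpolation=2))
```

```text
10.5 [ 0.5809 -0.2995  0.1052] [ 3.1393 -0.0158 -0.1201] [ 5.8563 -0.9888  7.2492] [-0.0922 -1.2836 -0.0188]
```

View pics/s7b.png

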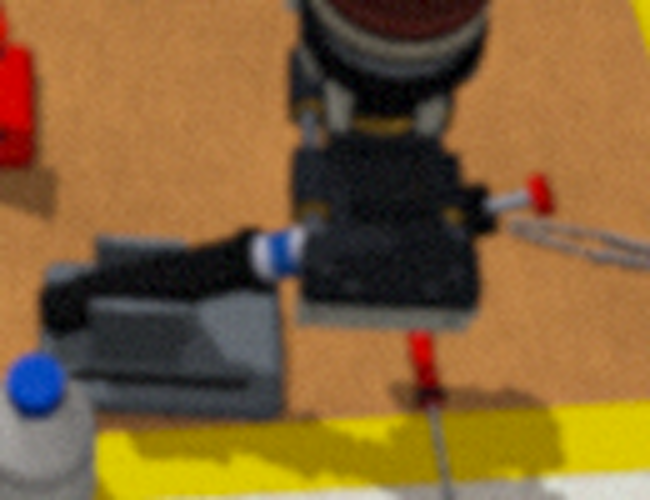

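jog_arm(plan=[[0,0.005,0,-0.0035,0],[60,0.005,0,-0.0035,0],[60,0.005,0,-0.0035,0],[60,0.005,0,-0.0035,0],[60,0.005,0,-0.04,0],[60,0.005,0,-0.1,0],[60,0.005,0,-0.15,0],[60,0.005,0,-0.15,0]])

```text
time_s: 11.55
tool_pos: [0.5815, -0.3003, 0.2567]
orientation: [3.138, -0.01, -0.122]
wrist_force: [0.2, 1.1, -0.9]
grip_width: 0.0558
grasp_force: 0.0
```

jog_arm(plan=[[60,0,-0.05,0,-0.05],[60,0,-0.1,0,-0.1],[60,0,-0.16,0,-0.2],[60,0,-0.2,0,-0.3],[60,0,-0.2,0,-0.3]])

```text
time_s: 12.18
tool_pos: [0.603, -0.0952, 0.2503]
orientation: [-3.138, 0.002, 0.187]
wrist_force: [0.6, -0.3, -0.0]
grip_width: 0.056
grasp_force: 0.0
```

```bash
cat > knob.py <<'E'
from h import *
np.set_printoptions(precision=4,suppress=True)
def red(n,im,exp,r=18):
    hsv=cv2.cvtColor(im,cv2.COLOR_BGR2HSV);K=cv2.inRange(hsv,(0,140,70),(9,255,255))|cv2.inRange(hsv,(172,140,70),(180,255,255))
    m=np.zeros_like(K);cv2.circle(m,tuple(int(v) for v in exp),r,255,-1);p=cv2.findNonZero(K&m)
    return None if p is None else (p[:,0].mean(0),len(p))
E
python3 - <<'E'
from knob import *
import pickle
s=manip.sense();print(s["time_s"],s["tool_pos"],s["orientation"],s["grip_width"])
m=np.array([.535,-.2945,.095]);e=np.deg2rad(32);a=np.deg2rad(-6.9)
d=np.array([np.cos(e)*np.cos(a),np.cos(e)*np.sin(a),np.sin(e)]);k=m+.142*d;R={}
for n in("side","top"):
    im=manip.read_camera(n);cv2.imwrite(f"pics/{n}8.png",im);R[n]=red(n,im,proj(n,k));print(n,proj(n,k),R[n])
if R["side"] and R["top"]:
    X=tri(ray("side",R["side"][0]),ray("top",R["top"][0]));print("knob",X,"expected",k,"along",(X-m)@d)
P=pickle.load(open("w2.pkl","rb"));im=cv2.imread("pics/w2.png");hsv=cv2.cvtColor(im,cv2.COLOR_BGR2HSV)
M=((hsv[...,1]<40)&(hsv[...,2]>150)).astype(np.uint8)*255;M[:,:200]=0;M[:,245:]=0;M[55:]=0
r=cv2.minEnclosingCircle(cv2.findNonZero(M));print("flux",r,plane("wrist",r[0],.034,P))
E
```

```text
12.175 [ 0.603  -0.0952  0.2503] [-3.1375  0.0017  0.1873] 0.05598598105691032
side [356.6868 252.6264] (array([354.0545, 254.5455]), 55)
top [337.6955 138.125 ] (array([335.5714, 143.5   ]), 28)
knob [ 0.6455 -0.3053  0.1565] expected [ 0.6546 -0.309   0.1702] along 0.12670646486590584
flux ((222.34616088867188, 28.0), 15.617050170898438) [0.7098 0.0644 0.034 ]
```

Run:
```python
from knob import *
m=np.array([.535,-.2945,.095]);e=np.deg2rad(32);a=np.deg2rad(-6.9)
d=np.array([np.cos(e)*np.cos(a),np.cos(e)*np.sin(a),np.sin(e)]);k=m+.142*d;R={}
for n in("side","top"):
    im=cv2.imread(f"pics/{n}8.png");hsv=cv2.cvtColor(im,cv2.COLOR_BGR2HSV)
    K=cv2.inRange(hsv,(0,110,60),(12,255,255))|cv2.inRange(hsv,(168,110,60),(180,255,255))
    N,L,st,c=cv2.connectedComponentsWithStats(K);p=proj(n,k)
    for i in range(1,N):
        if np.linalg.norm(c[i]-p)<30: print(n,p,c[i],st[i])
```

```text
side [356.6868 252.6264] [358.5167 254.4333] [354 249  11  11  60]
side [356.6868 252.6264] [338.0312 254.9688] [334 253   8   5  32]
side [356.6868 252.6264] [347. 252.] [347 252   1   1   1]
side [356.6868 252.6264] [349.5 253.5] [349 253   2   2   2]
side [356.6868 252.6264] [350.  259.5] [350 259   1   2   2]
side [356.6868 252.6264] [346. 263.] [346 263   1   1   1]
side [356.6868 252.6264] [350. 263.] [350 263   1   1   1]
side [356.6868 252.6264] [355.5 263.5] [355 263   2   2   2]
side [356.6868 252.6264] [365. 262.] [365 262   1   1   1]
side [356.6868 252.6264] [367. 262.] [367 262   1   1   1]
side [356.6868 252.6264] [338.5 264. ] [337 264   4   1   4]
side [356.6868 252.6264] [342.  264.5] [342 264   1   2   2]
side [356.6868 252.6264] [361.  264.8] [359 264   5   3   5]
side [356.6868 252.6264] [348. 267.] [348 267   1   1   1]
side [356.6868 252.6264] [356. 267.] [356 267   1   1   1]
side [356.6868 252.6264] [366.  266.5] [366 266   1   2   2]
side [356.6868 252.6264] [371. 267.] [371 267   1   1   1]
side [356.6868 252.6264] [354. 268.] [354 268   1   1   1]
side [35
[... 424 characters left out ...]
6264] [364. 276.] [364 276   1   1   1]
side [356.6868 252.6264] [362. 279.] [362 279   1   1   1]
side [356.6868 252.6264] [364. 278.] [364 278   1   1   1]
side [356.6868 252.6264] [366. 278.] [366 278   1   1   1]
side [356.6868 252.6264] [359. 281.] [359 281   1   1   1]
side [356.6868 252.6264] [352. 282.] [352 282   1   1   1]
top [337.6955 138.125 ] [336. 119.] [336 111   1  17  17]
top [337.6955 138.125 ] [336. 131.] [336 129   1   5   5]
top [337.6955 138.125 ] [337.2778 136.6667] [335 135   6   4  18]
top [337.6955 138.125 ] [335.5556 149.7778] [335 148   2   5   9]
top [337.6955 138.125 ] [322. 153.] [322 153   1   1   1]
top [337.6955 138.125 ] [327.5 154.5] [325 153   6   4  24]
```

jog_arm(plan=[[48,0.02,-0.04,0.02,-0.13],[48,0.04,-0.085,0.04,-0.26],[48,0.06,-0.13,0.06,-0.39],[48,0.0773,-0.1637,0.09,-0.516],[48,0.0773,-0.1637,0.1,-0.516],[48,0.0773,-0.1637,0.1,-0.516]])

```text
time_s: 13.02
tool_pos: [0.65, 0.0704, 0.1499]
orientation: [3.141, 0.004, 0.69]
wrist_force: [0.3, -0.5, -0.3]
grip_width: 0.0449
grasp_force: 0.0
```

Run:
```python
from knob import *
import pickle
m=np.array([.535,-.2945,.095]);e=np.deg2rad(32);a=np.deg2rad(-6.9)
d=np.array([np.cos(e)*np.cos(a),np.cos(e)*np.sin(a),np.sin(e)])
X=tri(ray("side",(358.5,254.4)),ray("top",(337.3,136.7)));print("knob",X,"along",(X-m)@d)
s=manip.sense();print(s["time_s"],s["tool_pos"],s["orientation"],s["grip_width"])
P=manip.camera_params("wrist");im=manip.read_camera("wrist");cv2.imwrite("pics/w9.png",im);hsv=cv2.cvtColor(im,cv2.COLOR_BGR2HSV)
M=cv2.inRange(hsv,(5,170,120),(18,255,255))
for c in cv2.findContours(M,0,2)[0]:
    if cv2.contourArea(c)>40: r=cv2.minAreaRect(c);print(r,plane("wrist",r[0],.032,P))
print("pred axis px s=2.5,88,120",[proj("wrist",(.5814+.763*q,.0231+.647*q,.032),P) for q in(.0025,.088,.12)])
```

```text
knob [ 0.6607 -0.3089  0.1623] along 0.1429671126622394
13.025 [0.65   0.0704 0.1499] [3.141  0.0042 0.6901] 0.04487830467781037
((243.71153259277344, 263.94232177734375), (34.32032012939453, 11.766966819763184), 11.309932708740234) [0.5838 0.0259 0.032 ]
((242.5, 143.5), (15.0, 37.0), 90.0) [0.6744 0.1011 0.032 ]
pred axis px s=2.5,88,120 [array([244.3206, 264.964 ]), array([242.4949, 180.2436]), array([241.7358, 145.0204])]
```

The pump is home: the knob is 143 mm along the tube axis, where 142 is expected. I correct sideways and go down over the iron's handle.

jog_arm(plan=[[48,0.0063,-0.008,0.02,-0.005],[48,0.0063,-0.008,0.06,-0.005],[48,0.0063,-0.008,0.1,-0.005],[48,0.0063,-0.008,0.105,-0.005],[48,0.0063,-0.008,0.105,-0.005]])

```text
time_s: 13.7
tool_pos: [0.6514, 0.0831, 0.0481]
orientation: [3.14, -0.002, 0.698]
wrist_force: [0.0, 0.0, 0.2]
grip_width: 0.0445
grasp_force: 0.0
```

jog_arm(plan=[[48,-0.0028,0.0009,0.02,0],[48,-0.0028,0.0009,0.04,0],[48,-0.0028,0.0009,0.044,0],[48,-0.0028,0.0009,0.044,0],[20,-0.0028,0.0009,0.044,0],[20,-0.0028,0.0009,0.044,0],[20,-0.0028,0.0009,0.044,0],[20,-0.0028,0.0009,0.044,0]], squeeze=4)

```text
time_s: 14.7
tool_pos: [0.6493, 0.0818, 0.0032]
orientation: [3.141, -0.001, 0.7]
wrist_force: [-0.5, -0.4, 3.4]
grip_width: 0.0279
grasp_force: 4.0
```

jog_arm(plan=[[10,0,0,-0.008,0],[10,-0.001,0,-0.018,0],[10,-0.003,0,-0.028,0],[10,-0.006,0,-0.039,0],[10,-0.01,0,-0.05,0],[10,-0.014,0,-0.06,0],[10,-0.0185,0,-0.07,0],[10,-0.0185,0,-0.07,0]], squeeze=3)

```text
time_s: 15.7
tool_pos: [0.6348, 0.0694, 0.0736]
orientation: [3.14, -0.001, 0.699]
wrist_force: [0.4, 0.0, -1.2]
grip_width: 0.0279
grasp_force: 3.0
```

```bash
cat > pitch.py <<'E'
from knob import *
# iron's orange guard & handle in side+top views
def look(tag):
    s=manip.sense();print(s["time_s"],s["tool_pos"],s["orientation"],s["wrist_force"],s["grip_width"],s["grasp_force"])
    g=s["tool_pos"]+[0,0,.019];a=s["orientation"][2];y=np.array([-np.sin(a),np.cos(a),0]);h=np.array([np.cos(a),np.sin(a),0])
    im=manip.read_camera("side");cv2.imwrite(f"pics/side{tag}.png",im);hsv=cv2.cvtColor(im,cv2.COLOR_BGR2HSV)
    M=cv2.inRange(hsv,(5,170,110),(18,255,255));c0=proj("side",g)
    for c in cv2.findContours(M,0,2)[0]:
        if cv2.contourArea(c)<6: continue
        r=cv2.minAreaRect(c);q=np.array(r[0])
        if np.linalg.norm(q-c0)<80:
            o,d=ray("side",q);X=o+d*(((g-o)@y)/(d@y));v=X-g
            print("orange",q,cv2.contourArea(c),X,"along",v@h,"dz",v[2],"dist",np.linalg.norm(v),"pitch",np.rad2deg(np.arctan2(-v[2],-v@h)))
    return im,g,y,h
E
python3 -c "
from pitch import *
look('10')"
```

```text
15.7 [0.6348 0.0694 0.0736] [ 3.1405 -0.0011  0.6993] [ 0.3521  0.0159 -1.2277] 0.02794444252840063 3.0000007152557373
orange [296.4672 181.8606] 18.0 [0.5668 0.0123 0.0654] along -0.08879552644744519 dz -0.02713355150962629 dist 0.09284866792046337 pitch 16.991758740441313
```

Only about 14–17° so far: pad friction holds even at 3 N. A quick upward start adds inertial torque, so I'll jerk up and then slow gently.

jog_arm(plan=[[10,0,0,-0.0625,0],[10,0,0,-0.11,0],[10,0,0,-0.14,0],[10,0,0,-0.155,0],[10,0,0,-0.16,0],[10,0,0,-0.16,0]], squeeze=3)

```text
time_s: 16.5
tool_pos: [0.6334, 0.0694, 0.2309]
orientation: [-3.14, 0.003, 0.7]
wrist_force: [-0.8, -0.4, -1.7]
grip_width: 0.0282
grasp_force: 3.0
```

```bash
python3 -c "
from pitch import *
look('11')"
```

```text
16.5 [0.6334 0.0694 0.2309] [-3.1402  0.0034  0.6998] [-0.7638 -0.4193 -1.6876] 0.028163797074256584 3.0001395754516125
orange [312.3 148.6] 37.5 [0.6116 0.051  0.1615] along -0.02847337327505446 dz -0.088433353679363 dist 0.09290420350360845 pitch 72.15271332857652
orange [323.8 108.9] 7.0 [0.6337 0.0696 0.2853] along 0.0003631273634680483 dz 0.035330816304659174 dist 0.03533268235268403 pitch -90.5888608010817
```

Now about 70°, too steep. I'll move to clear mat, rest the tip there and press down in an arc to bring it to 40°.

jog_arm(plan=[[10,-0.005,0.006,0,0],[10,-0.017,0.02,0,0],[10,-0.032,0.038,0.01,0],[10,-0.045,0.053,0.025,0],[10,-0.0515,0.0612,0.04,0],[10,-0.0515,0.0612,0.05,0],[10,-0.0515,0.0612,0.05,0]], squeeze=15)

```text
time_s: 17.42
tool_pos: [0.6337, -0.0088, 0.1812]
orientation: [-3.139, 0.001, 0.701]
wrist_force: [-0.2, 0.3, -1.6]
grip_width: 0.0278
grasp_force: 15.0
```

```bash
python3 -c "
from pitch import *
look('12')"
```

```text
17.425 [ 0.6337 -0.0088  0.1812] [-3.139   0.001   0.7014] [-0.1539  0.283  -1.5741] 0.027763629627788566 14.999929200857878
orange [315.65 180.55] 39.0 [ 0.6147 -0.0249  0.107 ] along -0.024896849022698776 dz -0.09318803341020629 dist 0.09645653250102235 pitch 75.04177548522772
```

jog_arm(plan=[[10,0.012,0,0.008,0],[10,0.026,0,0.014,0],[10,0.038,0,0.02,0],[10,0.051,0,0.028,0],[10,0.062,0,0.036,0],[10,0.0735,0,0.045,0],[10,0.082,0,0.053,0],[10,0.082,0,0.053,0]], squeeze=5)

```text
time_s: 18.48
tool_pos: [0.6967, 0.0434, 0.1281]
orientation: [-3.14, 0.002, 0.701]
wrist_force: [0.8, -0.8, -1.0]
grip_width: 0.0278
grasp_force: 5.0
```

```bash
python3 -c "
from pitch import *
look('13')"
```

```text
18.475 [0.6967 0.0434 0.1281] [-3.1398  0.0016  0.7006] [ 0.8082 -0.7696 -1.0497] 0.02779330992818776 4.997620806097984
orange [324.25 179.25] 20.5 [0.6472 0.0017 0.082 ] along -0.06475463262364531 dz -0.06511894014233371 dist 0.09183484530113889 pitch 45.16071959886797
```

jog_arm(plan=[[10,0.004,0,0.004,0],[10,0.006,0,0.006,0],[10,0.006,0,0.006,0]], squeeze=5)

```text
time_s: 18.9
tool_pos: [0.7016, 0.0464, 0.1233]
orientation: [-3.142, 0.0, 0.7]
wrist_force: [-0.5, -0.3, -1.1]
grip_width: 0.0281
grasp_force: 5.0
```

jog_arm(plan=[[10,0,0,0,0],[10,0,0,0,0],[10,0,0,-0.02,0],[10,0,0,-0.06,0],[10,0,0,-0.11,0],[10,0,0,-0.15,0],[10,0,0,-0.168,0],[10,0,0,-0.168,0]], squeeze=45)

```text
time_s: 19.9
tool_pos: [0.7025, 0.047, 0.2935]
orientation: [3.14, -0.004, 0.7]
wrist_force: [0.3, 0.5, -2.0]
grip_width: 0.0275
grasp_force: 45.0
```

jog_arm(plan=[[10,0.015,-0.021,0,0.1],[10,0.04,-0.056,0,0.22],[10,0.07,-0.098,0,0.35],[10,0.1,-0.14,0,0.48],[10,0.13,-0.18,0,0.6],[10,0.15,-0.2095,0,0.66],[10,0.15,-0.2095,0,0.66],[10,0.15,-0.2095,0,0.66]])

```text
time_s: 20.9
tool_pos: [0.6816, 0.302, 0.29]
orientation: [3.139, 0.002, 0.039]
wrist_force: [-0.6, -1.1, -1.2]
grip_width: 0.0278
grasp_force: 45.0
```

Run:
```python
from pitch import *
im,g,y,h=look('14')
t=manip.read_camera("top");cv2.imwrite("pics/top14.png",t)
m=np.array([.5184,.2971,.115])
# bright/dark profile along predicted axis in the side view: print changes vs first side picture
b=cv2.imread("pics/side8.png")
D=(np.abs(im.astype(int)-b).max(2)>45).astype(np.uint8)*255
D=cv2.morphologyEx(D,cv2.MORPH_OPEN,np.ones((2,2)))
tip=g-.202*(h*np.cos(np.deg2rad(41))+[0,0,np.sin(np.deg2rad(41))]);print("pred tip",tip,proj("side",tip),"top",proj("top",tip),"guard",proj("side",g-.088*(h*.755+[0,0,.656])))
p=proj("side",tip).astype(int)
for r in range(p[1]-8,p[1]+9): print(r,''.join('#' if v else '.' for v in D[r,p[0]-16:p[0]+45]),p[0]-16)
```

```text
20.9 [0.6816 0.302  0.29  ] [3.1389 0.0016 0.0394] [-0.5568 -1.1129 -1.1928] 0.027784315375682447 44.99853014945984
orange [338.75  53.75] 15.0 [0.7173 0.3034 0.3141] along 0.03564925661861965 dz 0.005168616178837959 dist 0.0360219945403408 pitch -171.750440804605
pred tip [0.5293 0.296  0.1764] [276.3667  96.5925] top [155.0003 171.1206] guard [303.971   74.4903]
88 ............................................................# 260
89 ........................................................###.# 260
90 ........................................................###.# 260
91 .........................................................##.. 260
92 ............................................................. 260
93 ..........................##........................####..... 260
94 ..........................##.......................#####..... 260
95 ..................................................######....# 260
96 ..................................................######...## 260
97 ...................................................#####...## 260
98 ...................................................####..#### 260
99 ....................................................###..#### 260
100 ........................................................##### 260
101 ........................................................##### 260
102 ........................................................##### 260
103 .......................................................###### 260
104 .......................................................###### 260
```

Run:
```python
from pitch import *
g=np.array([.6816,.302,.309]);a=.0394;y=np.array([-np.sin(a),np.cos(a),0]);h=np.array([np.cos(a),np.sin(a),0])
for n,f in(("side","side14"),("top","top14")):
    im=cv2.imread(f"pics/{f}.png");hsv=cv2.cvtColor(im,cv2.COLOR_BGR2HSV)
    M=cv2.inRange(hsv,(4,130,60),(20,255,255));c0=proj(n,g-.088*(h*.755+[0,0,.656]))
    N,L,st,c=cv2.connectedComponentsWithStats(M)
    for i in range(1,N):
        if np.linalg.norm(c[i]-c0)<30 and 3<st[i][4]<80: print(n,"pred guard",c0,c[i],st[i])
im=cv2.imread("pics/side14.png").astype(int)
b=cv2.imread("pics/side8.png").astype(int)
D=np.abs(im-b).max(2)
for r in range(66,116,2): print(r,' '.join('%2d'%min(v,99) for v in D[r,262:326:2]))
```

```text
side pred guard [303.961   74.4791] [306.1111  77.8056] [303  73   8  11  36]
top pred guard [149.1168 140.5864] [160.6 124. ] [160 123   2   3   5]
top pred guard [149.1168 140.5864] [161.5 143.5] [160 141   4   6   6]
66  7  2  9  7  3  7  7  2  4  9  5  3  2  4  3  4  6  6  7  3  8  7  5  6  6 30 90 99 99 24 22 21
68  7  5  3  3 10  3  5  3  7  6  3  7  3  7  3  3  6 11  7  5  1  5  4 19 40 92 99 99 87 35 25 26
70  5  4  1  2  8  2  4  7  7  5  2  7  2  3  2  4  2  3  4  6  6  7  9 58 82 98 99 99 59 28 25 50
72  9  5  5  2  4  4  6  6  1  6  2  7  3  5 17  3  8  2  2  5 26 40 67 84 99 99 99 99 41 16 81 99
74 11 11  6  5  8  5 13  2  3  6  9  3 10  7  1  9  5  8  5  8 24 96 99 99 99 99 99 88 32 51 99 99
76 10  9  1  1  8  5  3  5  6  8  6  2  2  3  5  5  5  9  5  5 15 93 99 99 99 99 99 49 41 70 99 99
78  4  3  5  6 10  7  1  6  3  6  5  8  6  6  8  4 10  6  2 12 31 67 83 80 87 96 73 11 53 76 99 99
80  5  7  6  7 12  4  3  6  8  6  4  8  6  2  5  7  6 12  8 33 40 43 52 57 47 20 13 21 43 99 99 99
82 11  1  8  5  5  4  5  5  7  7  5  6  3  3  5  2  4 21 36 48 51 40 13 42 31  7  4 25 2
[... 902 characters left out ...]

102  2  8  1  5  5  6  5  8  5  6  3  4  6  6  4  5  6  3  4 12 18 15 17 23 20 21 48 99 99 99 83 67
104  8  8  5  6 12  5  5  5  5  7 11  7 10  4  5  4  1  7 12 19 21 32 26 28 16 14 48 99 99 99 99 99
106  5  9  1  8  2  4  4  9  1  5  7  4  8  3 13  7  6  2  8 16 61 68 54 57 43 31 27 66 99 99 99 99
108 11  8  4  5  1  7  8 10 10  2  4  3  3  2  9  7  7  3  2 36 49 56 58 74 99 50 19 40 53 84 99 99
110 12  3  4  4  7  3  3 10  1  8  5  8  5  9 10  3  4  8  3 33 49 57 43 45 88 82  9  7 40 40 59 71
112  4  7  8  5  5  4  8  6  7  8  9  4  6  4  6  6  1 12  5 38 56 88 72 55 81 99 49 15 17 47 51 48
114  3 10  9 11  4 10  5 12 11 14  5 10  9 13  7  4  5 11  6 14 43 89 99 97 87 94 83 44 26 57 56 50
```

Run:
```python
from pitch import *
g=np.array([.6816,.302,.309]);a=.0394;y=np.array([-np.sin(a),np.cos(a),0]);h=np.array([np.cos(a),np.sin(a),0]);Q=[]
for px in((279.5,98.2),(287,91.5),(296,84.5),(306,77.6)):
    o,d=ray("side",px);X=o+d*(((g-o)@y)/(d@y));v=X-g;Q.append(X);print(X,"rel",v@h,v[2],np.linalg.norm(v))
v=Q[2]-Q[0];print("pitch tip-sleeve",np.rad2deg(np.arctan2(v[2],v@h)));v=Q[3]-Q[0];print("tip-guard",np.linalg.norm(v),np.rad2deg(np.arctan2(v[2],v@h)))
m=np.array([.5184,.2971,.115]);e=np.deg2rad(40);b=.036;D=np.array([np.cos(e)*np.cos(b),np.cos(e)*np.sin(b),np.sin(e)]);print("tip target",m+.012*D)
```

```text
[0.5399 0.2964 0.1694] rel -0.14181418733315398 -0.13963833751336702 0.1990229359457344
[0.5639 0.2974 0.1931] rel -0.11783997258377144 -0.11585920434409896 0.16525620826399134
[0.592  0.2985 0.217 ] rel -0.08966334050953619 -0.09197225248878776 0.12844613602281058
[0.6227 0.2997 0.2397] rel -0.058968959779603855 -0.06931351952123738 0.0910038581924387
pitch tip-sleeve 42.42743819941621
tip-guard 0.1086688168428536 40.326924096757324
tip target [0.5276 0.2974 0.1227]
```

Pitch measures about 41°, with the tip at (0.540, 0.296, 0.169). Align to the mouth and start inserting.

jog_arm(plan=[[10,-0.006,0,0.02,0.003],[10,-0.0123,0,0.042,0.003],[10,-0.0123,0,0.0467,0.003],[10,-0.02,0,0.053,0.003],[10,-0.031,0,0.0625,0.003],[10,-0.043,0,0.0725,0.003],[10,-0.0505,0,0.079,0.003],[10,-0.0505,0,0.079,0.003]])

```text
time_s: 22.0
tool_pos: [0.6312, 0.3011, 0.2128]
orientation: [3.142, -0.0, 0.037]
wrist_force: [-0.3, -1.1, -1.4]
grip_width: 0.0276
grasp_force: 45.0
```

Run:
```python
from pitch import *
im,g,y,h=look('15');print(manip.sense()["torque"])
im=im.astype(int);m=np.array([.5184,.2971,.115]);print("mouth px",proj("side",m))
hsv=cv2.cvtColor(im.astype(np.uint8),cv2.COLOR_BGR2HSV);M=cv2.inRange(hsv,(4,130,60),(20,255,255))
N,L,st,c=cv2.connectedComponentsWithStats(M);p=proj("side",g-.06*h-[0,0,.068])
for i in range(1,N):
    if np.linalg.norm(c[i]-p)<20 and 3<st[i][4]<90:
        o,d=ray("side",c[i]);X=o+d*(((g-o)@y)/(d@y));v=X-g;print(c[i],st[i],X,v@h,v[2])
```

```text
22.0 [0.6312 0.3011 0.2128] [ 3.1416 -0.0002  0.0366] [-0.3079 -1.0632 -1.4056] 0.027553687794164856 44.99876260757446
orange [287.   96.5] 7.0 [0.5649 0.2987 0.1731] along -0.06632363600175102 dz -0.05867682246226813 dist 0.08855390554211201 pitch 41.49933420485796
orange [319.25  77.75] 6.0 [0.666  0.3024 0.2354] along 0.034846613214307154 dz 0.0036001173273770837 dist 0.03503208953628668 pitch -174.1015127330173
[ 0.019  -0.0418  0.0326]
mouth px [272.7471 111.9057]
[288.2368  98.5   ] [285  94   9  10  38] [0.5694 0.2988 0.165 ] -0.061816575395684095 -0.06680973920378208
```

jog_arm(plan=[[10,-0.007,0,0.006,0],[10,-0.015,0,0.0125,0],[10,-0.023,0,0.0193,0],[10,-0.031,0,0.026,0],[10,-0.039,0,0.0327,0],[10,-0.046,0,0.0386,0],[10,-0.05,0,0.042,0],[10,-0.05,0,0.042,0]], squeeze=18)

```text
time_s: 23.05
tool_pos: [0.5808, 0.2997, 0.1703]
orientation: [3.142, 0.0, 0.037]
wrist_force: [0.8, -0.1, -0.6]
grip_width: 0.0278
grasp_force: 18.0
```

jog_arm(plan=[[10,-0.003,0,0.0025,0],[10,-0.006,0,0.005,0],[10,-0.009,0,0.0075,0],[10,-0.012,0,0.01,0],[10,-0.015,0,0.0126,0],[10,-0.015,0,0.0126,0]])

```text
time_s: 23.8
tool_pos: [0.5783, 0.2994, 0.1659]
orientation: [-3.135, -0.029, 0.033]
wrist_force: [10.9, -1.3, 15.3]
grip_width: 0.0278
grasp_force: 18.0
```

Run:
```python
from pitch import *
im,g,y,h=look('16');m=np.array([.5184,.2971,.115]);D=h*.766+np.array([0,0,.643])
hsv=cv2.cvtColor(im,cv2.COLOR_BGR2HSV);M=cv2.inRange(hsv,(4,130,60),(20,255,255))
N,L,st,c=cv2.connectedComponentsWithStats(M);p=proj("side",m);print("mouth",p)
for i in range(1,N):
    if np.linalg.norm(c[i]-p)<25 and 3<st[i][4]<90:
        o,d=ray("side",c[i]);X=o+d*(((m-o)@y)/(d@y));print(c[i],st[i],X,"along",(X-m)@D)
b=cv2.imread("pics/side8.png");x,yy=int(p[0])-10,int(p[1])-14
for r in range(yy,yy+24,2): print(r,' '.join('%3d,%3d'%(hsv[r,q,0],hsv[r,q,2]) for q in range(x,x+26,2)))
```

```text
23.8 [0.5783 0.2994 0.1659] [-3.135  -0.0285  0.0329] [10.8766 -1.3475 15.2567] 0.027766301433232318 18.00825387239456
orange [302.5  92.5] 6.0 [0.6158 0.3007 0.1844] along 0.03747594942480267 dz -0.0004437464785187195 dist 0.037478576496814346 pitch 179.32160191663831
mouth [272.7471 111.9057]
[272.4643 110.8929] [270 106   7  10  28] [0.5174 0.2971 0.1193] along 0.0019557532117474813
97  28,183  38, 94 107, 45 107, 50 103, 52 120, 46 109, 55 111, 53 102, 46 109, 49 111, 46 132, 42 115, 18
99  33,188  27,141  96, 65 113, 57 120, 49  84, 45 111, 49  94, 48  81, 51 120, 49 123, 36  90, 18 135, 17
101  19,191  19,185  16,130  15,112  15,111  16,100  17, 83   9, 69 150, 39 100, 28 120, 22 143, 13  30, 16
103  21,190  21,189  22,154  18,127  14,126  17,127  19,114  30, 83  90, 34  34, 15 135, 12  75, 13  60, 17
105  26,189  24,194  19,191  21,153  16,132  21,118   6, 75 105, 46 150, 24 120,  7 116,  9   9, 11   0, 17
107  19,190  20,184  20,194  20,181  12,164  10,105 120, 35 120, 23 105, 16  20,  9  24,  9  30, 13  30, 32
109  18,188  15,192  22,187  19,164  10,140  12,112 175, 21  30,  9  36,  9   0,  0  48, 13  23, 48  20, 89
111  26,191  25,175  20,153 135,124   6, 99  12,129  10, 46 100,  6 160, 11  15, 30  30, 62  21,111  21,122
113  28,172  60,141 128,128 128,102 133, 75   7, 86   9, 96   9, 39  12, 72  18,143  21,154  15,137  19,140
115 129,128 120,109 115,100 120, 84 113, 68  60, 63  10,116  12,129  15,172  17,192  17,192  18,188  16,189
117 126,117 110,101 126, 81 143, 71 175, 70  17,144  21,185  18,182  18,190  23,191  26,192  20,192  17,190
119 120, 83 133, 85  98, 63   0, 88  20,162  19,182  23,191  22,188  21,190  23,186  28,190  23,187  23,190
```

The guard reads 2 mm along the axis (2.5 expected), right against the steel mouth. The hard stop agrees. Relieve the push, release and lift away.

jog_arm(plan=[[10,0.008,0,-0.007,0],[10,0.01,0,-0.0085,0],[48,0.01,0,-0.0085,0],[48,0.01,0,-0.0085,0],[48,0.01,0,-0.0085,0],[48,0.01,0,-0.03,0],[48,0.01,0,-0.08,0],[48,0.01,0,-0.12,0]])

```text
time_s: 24.85
tool_pos: [0.5757, 0.2997, 0.2793]
orientation: [-3.141, 0.0, 0.037]
wrist_force: [1.3, 0.0, -0.1]
grip_width: 0.0445
grasp_force: 0.0
```

jog_arm(plan=[[48,0,0.06,-0.03,0],[48,0,0.12,-0.03,0],[48,0,0.18,-0.03,0],[48,0,0.24,-0.03,0],[48,0,0.24,-0.03,0]])

```text
time_s: 25.48
tool_pos: [0.585, 0.0517, 0.3076]
orientation: [3.137, 0.001, 0.025]
wrist_force: [0.7, -0.5, -0.7]
grip_width: 0.0444
grasp_force: 0.0
```

Run:
```python
from pitch import *
s=manip.sense();print(s["time_s"],s["tool_pos"],s["grip_width"])
m=np.array([.5184,.2971,.115]);D=np.array([.7655,.0276,.6428]);Y=np.array([-.036,1,0]);R={}
for n in("side","top"):
    im=manip.read_camera(n);cv2.imwrite(f"pics/{n}17.png",im);hsv=cv2.cvtColor(im,cv2.COLOR_BGR2HSV);M=cv2.inRange(hsv,(4,140,70),(19,255,255))
    N,L,st,c=cv2.connectedComponentsWithStats(M)
    for nm,q in(("guard",.0025),("cap",.120)):
        p=proj(n,m+q*D)
        for i in range(1,N):
            if np.linalg.norm(c[i]-p)<12 and 5<st[i][4]<150:
                print(n,nm,p,c[i],st[i][4]); R[n,nm]=c[i]
for nm in("guard","cap"):
    if ("side",nm) in R and ("top",nm) in R:
        X=tri(ray("side",R["side",nm]),ray("top",R["top",nm]));print(nm,X,"along",(X-m)@D)
    # single view, vertical plane
    if ("side",nm) in R:
        o,d=ray("side",R["side",nm]);X=o+d*(((m-o)@Y)/(d@Y));print(" side-only",nm,X,"along",(X-m)@D)
# bystanders moved? compare side8/side0-type views
a=cv2.imread("pics/top0.png");b=cv2.imread("pics/top17.png")
for nm,p in(("spool",(361,276)),("flux",(361,203)),("phone",(382,329)),("clamp",(275,189)),("driver",(525,242)),("cleaner",(221,328)),("tweezers",(493,190)),("solvent",(545,322))):
    x,y=int(p[0]*.64),int(p[1]*.64);t=a[y-9:y+10,x-9:x+10];w=b[y-16:y+17,x-16:x+17];r=cv2.matchTemplate(w,t,cv2.TM_CCOEFF_NORMED);_,v,_,l=cv2.minMaxLoc(r);print(nm,round(v,2),l[0]-7,l[1]-7)
```

```text
25.475 [0.585  0.0517 0.3076] 0.04443447075419959
side guard [273.3118 111.4798] [272.7778 111.0741] 27
side cap [301.0027  90.5972] [300.125  90.25 ] 16
top guard [158.9728 176.2624] [159.84 176.84] 25
top cap [153.5795 146.0239] [154.7705 144.4262] 61
guard [0.5179 0.2929 0.1215] along 0.0036962044763353143
 side-only guard [0.5185 0.2971 0.1184] along 0.002250740230099237
cap [0.6104 0.2953 0.1977] along 0.12348357295947644
 side-only cap [0.6072 0.3003 0.1937] along 0.11867566849879445
spool 0.26 -3 0
flux 0.24 -2 2
phone 0.74 0 0
clamp 1.0 0 0
driver 0.41 1 0
cleaner 1.0 0 0
tweezers 0.51 0 0
solvent 0.87 0 0
```

Both tools are home: iron guard and cap, and the pump knob, are all within about 1–3.5 mm of nominal. The gripper is clear, so I hand in.

```bash
python3 -c "
from cell import manip
print(manip.finish_job())"
```

```text
the job is handed in; nothing more can be done
None
```

I put the pump nozzle-first in its black tube, then the iron tip-first in the steel tube, let go of both and handed the job in at about 25.5 s; the last camera check put both home to within its 1–3.5 mm error, though the arm hid the spool, flux, driver and tweezers from the final check that nothing had moved.

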